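# Load the inlay panel into the gluing press

## Task

With your fingertips, push the inlay panel across the marble slab and under the raised plate of the little gluing press, until its slate backing rests squarely against both the guide rail along the side and the brass stop at the far end. Push only on the edges of the slate: the marble face just lies loose on it and must not be touched or shifted, and the panel must stay flat on the slab, never lifted, tipped or knocked against the press plate. Leave the jar, the honing stone and the stone block where they stand.

Things in the scene. Friction and masses are not known exactly. Their poses are not given: they have to be found in the camera images.
- press: Bench gluing press, fixed; nothing on it is to be operated. Origin: centre of the underside of its dark marble slab, 520 (x) x 290 (y) x 20 mm thick, lying on the bench. The panel is slid along +x of this frame, between two steel pillars (20 mm diameter, feet 34 mm) at x = 90, y = -82 and +82 mm.
- rail (a point): Middle of the top edge of the guide rail's guiding face (axes as press). Aluminium rail along x, 430 mm long, 12 mm wide, 10 mm high above the slab top. Its guiding face looks to +y and lies at y = -50 mm of press, from x = -245 to +185 mm.
- stop (a point): Middle of the top edge of the brass end stop's face (axes as press). The bar is 10 mm high above the slab top; its face looks to -x and lies at x = +170 mm of press, from y = -62 to +50 mm.
- crosshead (a point): Centre of the top of the green crosshead, a bar 40 (x) x 210 (y) x 24 mm, 50 to 74 mm above the slab top (axes as press). Pillar nuts reach 87 mm above the slab top; the screw's tommy bar lies along y above this point, 130 mm long over its balls, at 122 mm above the slab top.
- plate: Raised steel pressure plate of the press with its screw, fixed to it. Same origin and axes as press. The plate is 90 (x) x 80 (y) x 12 mm, centred at x = 90, y = 0 mm, its underside 24 mm above the slab top, so the 18 mm high panel passes with 6 mm of headroom.
- seat (a point): Point on the slab top (20 mm above the bench) exactly under the press screw; axes as press. With the slate against guide rail and end stop, the slate's origin lies at this point and its axes are parallel to these.
- slate: Blue-grey slate backing of the inlay panel, 160 (x) x 100 (y) x 12 mm, about 0.5 kg, loose, lying flat on the slab outside the press. Origin: centre of its underside; x along its long side. It starts turned less than 0.3 rad from the press's x axis, its +x end towards the press, about 10 mm or more off the guide rail.
- face: White marble face with inlaid flowers, 136 (x) x 76 (y) x 6 mm, about 0.17 kg, lying loose on the slate with a rim of about 12 mm of slate showing all round. Origin: centre of its underside.
- jar: Bystander: amber glass jar with a black cap, 44 mm diameter, 55 mm high, on the slab beyond the guide rail. Origin: centre of its underside.
- hone: Bystander: two-layer honing stone, 100 (x) x 36 (y) x 22 mm, on the slab beyond the guide rail. Origin: centre of its underside.
- block: Bystander: upright grey stone block, 46 x 46 x 85 mm high, on the slab past the press on the side away from the rail. Origin: centre of its underside.
Not all that is in view belongs to the job. There is more than one size of the slate; the job needs the middle-sized.

How it is judged:
At the end, for the whole second after the job is handed in: The slate lies flat and at rest under the press plate, within 5 mm of its seat against the end stop and the guide rail and within 0.035 rad of square; the marble face still lies flat on it, centred within 7 mm and square to it within 0.06 rad (x of slate in the frame of seat between -0.005 and 0.005 m and y of slate in the frame of seat between -0.005 and 0.005 m and angle between the x axis of slate and the x axis of seat, either way round below 0.035 rad and z of slate in the frame of seat below 0.003 m and angle between slate's own z axis and vertical below 0.02 rad and x of face in the frame of slate between -0.007 and 0.007 m and y of face in the frame of slate between -0.007 and 0.007 m and z of face in the frame of slate below 0.0145 m and angle between the x axis of face and the x axis of slate, either way round below 0.06 rad and linear speed of each of slate, face below 0.01 m/s); the robot touches nothing.
It fails at once if the panel was tipped or lifted off the slab (angle between slate's own z axis and vertical above 0.05 rad or z of slate in the frame of seat above 0.005 m).
It fails at once if the marble face was touched (contact force between any of the fingers, the arm and face above 0.5 N).
It fails at once if the marble face was shifted on its slate (horizontal distance between face and slate above 0.01 m).
It fails at once if the panel struck the press plate (contact force between any of face, slate and plate above 1 N).
It fails at once if a bystander was disturbed (distance of any of jar, hone, block from where it was at the start of the episode above 0.015 m).
It also fails if it takes over 53 s, if anything falls off the work surface, if the arm or the gripper's body presses on something with over 40 N, if the wrist force passes 120 N, or if a joint passes its speed limit or range.

## Robot

A 7-joint arm with a two-finger parallel gripper is mounted at the origin on the work surface. World frame = base frame: x ahead of the robot, y to its left, z up, the work surface at z = 0. Lengths are in m, angles in rad, forces in N, time in s.
With the tool pointing down it reaches from about 0.4 to 0.85 m from the base axis. Payload 4.5 kg.
Tool frame: the origin (TCP) lies where the fingers leave the gripper's body, on its centre line; the fingertips stand 64 mm ahead of it and the grasp point (between the pads) lies 45 mm ahead of it; z points along the fingers, y is the line along which they close (so a half turn about z gives the same grasp; the last joint's range is limited). The gripper opens to 88 mm and grips with 3 to 60 N. Pads are 18 mm wide; open, the fingers measure 123 mm over their backs; the gripper's body (75 mm by 187 mm) begins 45 mm behind the grasp point.
Start: joints at [1.358, 0.689, -0.195, 1.565, 0.157, 0.902, -0.215], TCP at [0.153, -0.606, 0.303] pointing down, gripper open.
Joint ranges: [-3.01, 3.01], [-0.46, 2.08], [-1.47, 1.51], [0.13, 2.56], [-1, 4.14], [0.04, 2.09], [-2.66, 2.66]. Speed limits (rad/s): [2.57, 2.57, 3.14, 3.14, 3.14, 3.14, 3.14].

## Interface

Orientations are given as a unit quaternion [x, y, z, w].
In Python, from plant import r gives the robot as it stands.
- The arm moves only by the tool play_rows, never from a script. Its arguments are lists of equal length, an entry for each row: "translation": the shift along the tool's x, y, z in m, a list of three; "delta_rot": the turn, a rotation vector about the tool's x, y, z in degrees, a list of three; "grip": the opening, from -1 (shut) to 1 (fully open). In form: {"translation": [[x, y, z], ...], "delta_rot": [[rx, ry, rz], ...], "grip": [grip, ...]}. A call has 1 to 20 rows; each row shifts and turns the commanded pose from where the row before left it, along the tool's axes as they then stand; what a row does not reach is not made up. A row lasts 1/8 s, in which the tool goes at most 62.5 mm and 10.7 degrees, less where a joint would pass 70% of its speed; a pose out of reach is approached as far as the arm can. A call with a gripper value outside its range is refused whole. The fingers move at their own pace and stop on an object; "squeeze" is the grip in N (left out, the last holds). Time passes only in rows, so rows that do not move let the fingers close. It gives the time, the measured TCP pose, the force, the opening and the grip force at its end, in the units of the state.
- r.get_state(): the state, without advancing time (a new reading comes with each control period).
- r.snapshot(name): name is "scene" or "top"; returns the picture (420x560x3 uint8, blue, green, red); there is no depth.
- r.get_calibration(name): a dict with "intrinsics" (3x3 intrinsics, pixels), "k1" (the pictures are not rectified: a ray, as slopes to the right and down, at radius r is drawn at 1 + k1 r^2 times it, then the intrinsics apply), "eye" and "rotation" of the camera in the world. Camera axes: x right, y up, looking along -z (the intrinsics and any distortion apply to the point x, -y, -z); pixel columns grow to the right and rows downward; lengths in m; the calibration is good to about 2 mm. A picture is of the moment at which its call begins. get_calibration takes no time and is no camera call.
- r.finish_job(): hands the job in; it is judged then, once.
Trained networks look in the newest picture that a camera, given by its name, has taken for a name from the list of things; names that differ only in an ending like _2 or _b are one class to them, and where a whole thing is asked for, a point or a joint stands for the part that bears it (a point fixed in the world has none). Each returns a list of dicts, best first, with "confidence" (0 to 1); they miss things now and then, are a little off and sometimes report something else, mostly with a low value. They report only what shows in the picture. A call takes as long as a camera call. They do not tell look-alikes from the thing itself.
- r.look_for(camera, target): "point" ([x, y, z] in m, in world coordinates, good to about 4 mm: the middle of the surface that is visible of it).
- r.silhouettes(camera, target): "pixels" (420x560 bool, what is visible of it).
The state is a dict: "clock": time; "q": joint angles; "qd": joint speeds; "joint_torque": joint torques, N m; "tool_pos": TCP position; "eef_rot": TCP orientation; "contact_force": force on the tool from outside, world axes, zero at the start; "moment": the same for the moment, N m; "opening": opening from 0.0 (shut) to 1.0 (fully open); "finger_force": force on a finger pad.
Only numpy, scipy, OpenCV 4.12 (cv2) and the standard library are available. Lean on these libraries where they do the work, as an engineer would, in place of code of your own. Each camera call takes 0.05 s, during which the arm holds its last target. There are 200 camera calls.

## Working session

There is one attempt and no reset: what is moved stays moved. The work goes in short steps, Python scripts to look and compute and a tool call to move; the robot and the scene stay as the last step left them, time stands still between calls to the robot, and variables do not carry over. Pictures are saved under pics/ and viewed, at most 10 in all, crops included, and the job is handed in when it is done.

Besides the shell and the picture viewer there is one more tool, called after ">>>" by a JSON object that holds its "api" and its "payload", one argument or row to a line. play_rows: Moves the arm, as the interface text tells. Its arguments: {"type":"object","properties":{"translation":{"type":"array","items":{"type":"array","items":{"type":"number"}}},"delta_rot":{"type":"array","items":{"type":"array","items":{"type":"number"}}},"grip":{"type":"array","items":{"type":"number"}},"squeeze":{"type":"number"}},"required":["translation","delta_rot","grip"]}

```bash
mkdir -p pics; ls; python3 - <<'E'
from plant import r
import cv2,numpy as np
for c in("scene","top"):
    cv2.imwrite(f"pics/{c}0.png",r.snapshot(c)); k=r.get_calibration(c); print(c,k)
    for t in("press","slate","face","plate","crosshead","rail","stop","jar","hone","block"):
        print(t,[(np.round(d["point"],4).tolist(),round(d["confidence"],2)) for d in r.look_for(c,t)])
print(r.get_state())
E
```

```text
pics
scene {'intrinsics': array([[433.53347064,   0.        , 280.41483664],
       [  0.        , 433.53347064, 207.38693417],
       [  0.        ,   0.        ,   1.        ]]), 'k1': -0.07462883910743191, 'eye': array([ 0.89040293, -0.23559096,  0.6836057 ]), 'rotation': array([0.28524653, 0.13933744, 0.42806117, 0.84615786])}
press [([0.6589, 0.0124, 0.0194], 0.74)]
slate [([0.3808, -0.0523, 0.0095], 0.97), ([0.3248, 0.1964, 0.0166], 0.78), ([0.6133, -0.0585, 0.0354], 0.77)]
face [([0.5872, -0.0505, 0.0367], 0.98)]
plate [([0.637, 0.1102, 0.0527], 0.83)]
crosshead [([0.6595, 0.0171, 0.0159], 0.64)]
rail [([0.6622, 0.0145, 0.0182], 0.79)]
stop [([0.6645, 0.014, 0.0197], 0.85)]
jar [([0.7339, 0.03, 0.0749], 0.93)]
hone [([0.7156, -0.1249, 0.0398], 0.56), ([0.5892, -0.0549, 0.0349], 0.17)]
block [([0.5386, 0.2175, 0.0843], 0.76), ([0.6665, 0.013, 0.0201], 0.39)]
top {'intrinsics': array([[396.96002429,   0.        , 280.45246564],
       [  0.        , 396.96002429, 215.05957788],
       [  0.        ,   0.        ,   1.        ]]), 'k1': -0.012999927626167598, 'eye': array([0.4059
[... 725 characters left out ...]
 1.1, 'q': array([ 1.35781839,  0.6890977 , -0.1945834 ,  1.56527449,  0.15726471,
        0.9025277 , -0.2150675 ]), 'qd': array([ 0.00042431, -0.00010888, -0.00151995, -0.00038852, -0.00019904,
        0.00108221, -0.00026457]), 'joint_torque': array([-4.89507020e-04, -5.27503467e+01, -1.26732554e+00, -1.53748816e+01,
       -5.19188563e-02, -8.62828747e-04,  4.38593452e-05]), 'tool_pos': array([ 0.15270256, -0.60608097,  0.30275054]), 'eef_rot': array([9.92396185e-01, 1.23084568e-01, 1.67359435e-05, 3.30671493e-05]), 'contact_force': array([-0.30815471,  0.1018896 ,  0.05380967]), 'moment': array([ 0.02647837, -0.0067577 ,  0.03912899]), 'finger_force': 0.0, 'opening': 0.9996938070884112}
```

View pics/scene0.png

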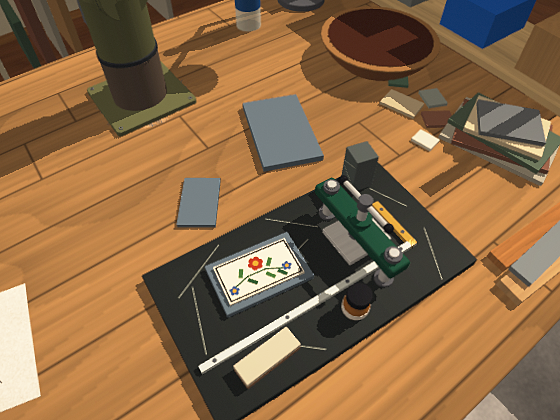

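View pics/top0.png

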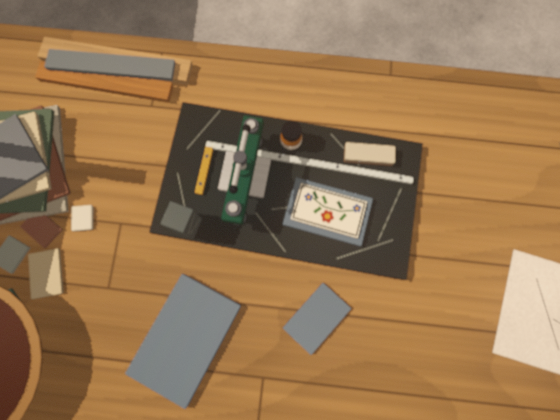

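The scene view shows the panel at about (258,270), with the rail in front of it. In the top view the panel is at (328,211), the rail runs from (207,146) to (412,179), and press +x points left in the image, which is roughly world +y. The two bare slates are lookalikes. Next I'll rectify both views onto the slab plane to measure.

```bash
cat > h.py <<'E'
import numpy as np,cv2
from scipy.spatial.transform import Rotation as R
from plant import r
def proj(c,P):
    k=r.get_calibration(c); p=(np.atleast_2d(P)-k["eye"])@R.from_quat(k["rotation"]).as_matrix()
    s=np.c_[p[:,0],-p[:,1]]/-p[:,2:]; s=s*(1+k["k1"]*(s**2).sum(1,keepdims=True))
    return s@k["intrinsics"][:2,:2].T+k["intrinsics"][:2,2]
X0,Y0,S=0.80,0.33,1450.   # rect image: col=(Y0-y)*S , row=(X0-x)*S
def rect(c,z,img=None,h=520,w=790):
    img=r.snapshot(c) if img is None else img
    v,u=np.mgrid[:h,:w]; P=np.stack([X0-v/S,Y0-u/S,np.full(v.shape,z)],-1).reshape(-1,3)
    m=proj(c,P).reshape(h,w,2).astype(np.float32)
    return cv2.remap(img,m[...,0],m[...,1],cv2.INTER_CUBIC)
E
python3 - <<'E'
from h import *
for c in("scene","top"):
    g=rect(c,.02,cv2.imread(f"pics/{c}0.png")); g=cv2.convertScaleAbs(g,alpha=1.5,beta=20)
    cv2.imwrite(f"pics/r_{c}.png",g)
E
```

```text
(no output)
```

View pics/r_scene.png

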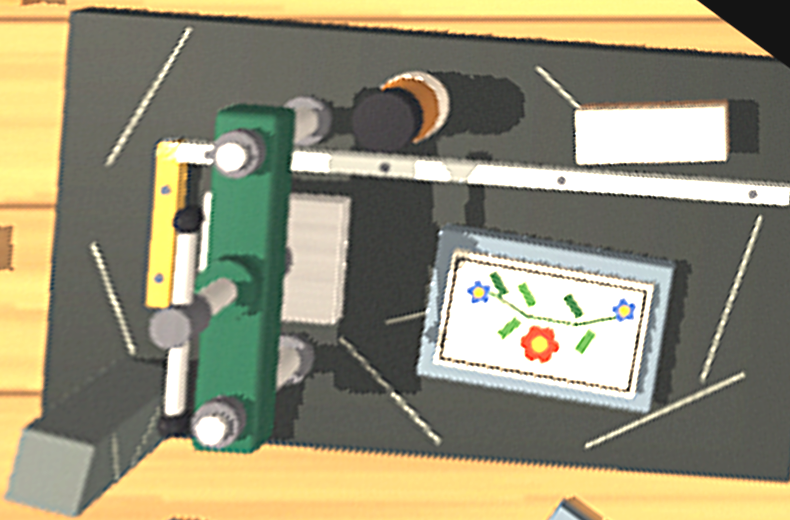

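View pics/r_top.png

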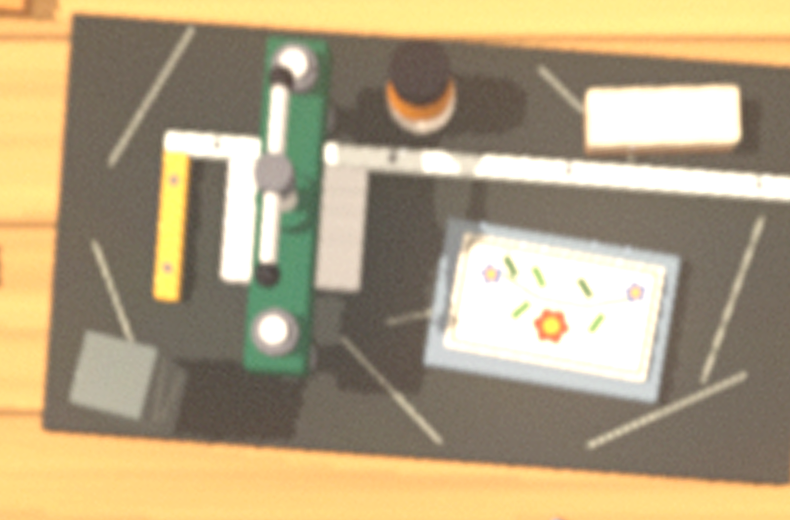

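Both rectified views agree. The slab's left edge runs from (73,13) to (44,430). In the top view the slate corners are about (445,220), (681,255), (660,402), (425,365), and in the scene view (440,227), (677,262), (650,412), (418,374). I'll convert these to the press frame.

```bash
python3 - <<'E'
from h import *
def w(c,pts,z):
    e=r.get_calibration(c)["eye"]; q=np.array(pts,float); Q=np.c_[X0-q[:,1]/S,Y0-q[:,0]/S,np.full(len(q),.02)]
    return (e+(Q-e)*(e[2]-z)/(e[2]-.02))[:,:2]
a=.068; ax=np.array([np.sin(a),np.cos(a)]); ay=np.array([-ax[1],ax[0]]); o=w("top",[(58,221.5)],.02)[0]-.26*ax
print("origin",o)
T=np.stack([ax,ay],1)
for c,p in(("top",[(445,220),(681,255),(660,402),(425,365)]),("scene",[(440,227),(677,262),(650,412),(418,374)])):
    P=w(c,p,.032); L=(P-o)@T
    print(c,P.round(4).tolist(),"press",L.round(4).tolist(),"ctr",P.mean(0),L.mean(0),"ang",np.arctan2(L[0,1]-L[1,1],L[0,0]-L[1,0]),np.arctan2(L[3,1]-L[2,1],L[3,0]-L[2,0]),"sizes",np.linalg.norm(P-np.roll(P,-1,0),axis=1).round(4))
L=(w("top",[(170,152),(790,199)],.025)-o)@T;print("rail top",L)
L=(w("scene",[(330,177),(790,205)],.03)-o)@T;print("rail scene",L)
L=(w("scene",[(183,140),(172,308)],.03)-o)@T;print("stop scene",L)
L=(w("top",[(189,150),(181,300)],.03)-o)@T;print("stop top",L)
E
```

```text
origin [0.629575   0.03060089]
top [[0.6446, 0.0231], [0.6208, -0.1371], [0.521, -0.1229], [0.5461, 0.0367]] press [[-0.0064, -0.0155], [-0.168, -0.0026], [-0.1605, 0.0979], [0.0004, 0.0837]] ctr [ 0.58310652 -0.05004847] [-0.08362039  0.04088116] ang -0.07923191804075869 -0.08816481407278229 sizes [0.162  0.1008 0.1616 0.0994]
scene [[0.6479, 0.0218], [0.6242, -0.1387], [0.5226, -0.1204], [0.5484, 0.0367]] press [[-0.0075, -0.0189], [-0.1693, -0.0062], [-0.1579, 0.0964], [0.0006, 0.0814]] ctr [ 0.58578232 -0.05013942] [-0.08352932  0.03820536] ang -0.07861956967353505 -0.09435148191281541 sizes [0.1622 0.1032 0.1592 0.1007]
rail top [[ 0.18486965 -0.0513089 ]
 [-0.24119467 -0.04804444]]
rail scene [[ 0.07006848 -0.04690523]
 [-0.24296252 -0.0491608 ]]
stop scene [[ 0.17139703 -0.06519518]
 [ 0.17109773  0.0491649 ]]
stop top [[ 0.17073156 -0.05178672]
 [ 0.16922644  0.05047544]]
```

>>> {"api": "play_rows", "payload": {
  "translation": [
    [0, 0, 0],
    [0, 0, 0],
    [0.018, -0.0344, 0],
    [0.018, -0.0344, 0],
    [0.018, -0.0344, 0],
    [0.018, -0.0344, 0],
    [0.018, -0.0344, 0],
    [0.018, -0.0344, 0],
    [0.018, -0.0344, 0],
    [0.018, -0.0344, 0],
    [0.018, -0.0344, 0],
    [0.018, -0.0344, 0],
    [0.018, -0.0344, 0],
    [0.018, -0.0344, 0],
    [0.018, -0.0344, 0],
    [0.018, -0.0344, 0],
    [0.018, -0.0344, 0],
    [0.018, -0.0344, 0],
    [0.018, -0.0344, 0],
    [0, 0, 0]
  ],
  "delta_rot": [
    [0, 0, 9],
    [0, 0, 9],
    [0, 0, 0],
    [0, 0, 0],
    [0, 0, 0],
    [0, 0, 0],
    [0, 0, 0],
    [0, 0, 0],
    [0, 0, 0],
    [0, 0, 0],
    [0, 0, 0],
    [0, 0, 0],
    [0, 0, 0],
    [0, 0, 0],
    [0, 0, 0],
    [0, 0, 0],
    [0, 0, 0],
    [0, 0, 0],
    [0, 0, 0],
    [0, 0, 0]
  ],
  "grip": [1, 1, 1, 1, 1, 1, 1, 1, 1, 1, 1, 1, 1, 1, 1, 1, 1, 1, 1, 1]
}}

```text
clock: 3.6
tool_pos: [0.499, -0.0398, 0.3028]
eef_rot: [1.0, -0.031, 0.001, -0.001]
contact_force: [-0.6, -1.6, 0.2]
opening: 0.995
finger_force: 0.0
```

```bash
cat >> h.py <<'E'
a=.068; ax=np.array([np.sin(a),np.cos(a)]); ay=np.array([-ax[1],ax[0]]); O=np.array([.6296,.0306])
def tcp():
    s=r.get_state(); d=s["tool_pos"][:2]-O; M=R.from_quat(s["eef_rot"]).as_matrix()
    print("t",round(s["clock"],2),"tcp press",(d@ax).round(4),(d@ay).round(4),"z",s["tool_pos"][2].round(4),"yaw-rel-press",round(np.arctan2(M[1,0],M[0,0])-(np.pi/2-a),4),"axis",M[:,2].round(3),"F",s["contact_force"].round(2),"open",round(s["opening"],3),"q",s["q"].round(2))
E
python3 -c "from h import *;tcp()"
```

```text
t 3.6 tcp press -0.0791 0.1255 z 0.3028 yaw-rel-press -1.564 axis [ 0.002  0.002 -1.   ] F [-0.56 -1.57  0.17] open 0.995 q [ 0.01  0.53 -0.03  1.94  0.02  0.67 -1.67]
```

>>> {"api": "play_rows", "payload": {
  "translation": [
    [0, -0.001, 0.022],
    [0, 0.005, 0.022],
    [0, 0, 0.022],
    [0, 0, 0.022],
    [0, 0, 0.022],
    [0, 0, 0.022],
    [0, 0, 0.022],
    [0, 0, 0.022],
    [0, 0, 0.02],
    [0, 0, 0.012],
    [0, 0, 0.006],
    [0, 0, 0],
    [0, 0, 0]
  ],
  "delta_rot": [
    [0, 0, 0],
    [0, 0, 0.4],
    [0, 0, 0],
    [0, 0, 0],
    [0, 0, 0],
    [0, 0, 0],
    [0, 0, 0],
    [0, 0, 0],
    [0, 0, 0],
    [0, 0, 0],
    [0, 0, 0],
    [0, 0, 0],
    [0, 0, 0]
  ],
  "grip": [1, 1, 1, 1, 1, 1, 1, 1, 1, 1, 1, 1, 1]
}}

```text
clock: 5.22
tool_pos: [0.4974, -0.0473, 0.0892]
eef_rot: [0.999, -0.037, 0.0, 0.0]
contact_force: [0.6, 1.2, 0.5]
opening: 1.003
finger_force: 0.0
```

```bash
python3 - <<'E'
from h import *
tcp()
a=r.snapshot("scene");b=r.snapshot("top")
cv2.imwrite("pics/ab.png",np.hstack([a[130:400,140:480],b[80:350,140:480]]))
E
```

```text
t 5.22 tcp press -0.0867 0.1266 z 0.0892 yaw-rel-press -1.5773 axis [ 0.001 -0.    -1.   ] F [0.57 1.17 0.51] open 1.003 q [ 0.01  0.91 -0.01  2.08  0.04  0.15 -1.69]
```

View pics/ab.png

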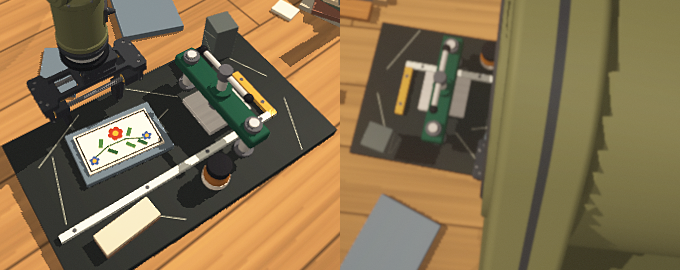

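The fingers are clear beside the panel's long side, at about (90,95) in the left crop. I'll push gently toward the rail.

>>> {"api": "play_rows", "payload": {
  "translation": [
    [0.006, 0, 0],
    [0.006, 0, 0],
    [0.003, 0, 0],
    [0.002, 0, 0],
    [0.002, 0, 0],
    [0.002, 0, 0],
    [0.002, 0, 0],
    [0.003, 0, 0],
    [0.003, 0, 0],
    [0.003, 0, 0],
    [0.003, 0, 0],
    [0.003, 0, 0],
    [0.003, 0, 0],
    [0.003, 0, 0],
    [0.003, 0, 0],
    [0.002, 0, 0],
    [0.001, 0, 0],
    [0, 0, 0]
  ],
  "delta_rot": [
    [0, 0, -0.4],
    [0, 0, 0],
    [0, 0, 0],
    [0, 0, 0],
    [0, 0, 0],
    [0, 0, 0],
    [0, 0, 0],
    [0, 0, 0],
    [0, 0, 0],
    [0, 0, 0],
    [0, 0, 0],
    [0, 0, 0],
    [0, 0, 0],
    [0, 0, 0],
    [0, 0, 0],
    [0, 0, 0],
    [0, 0, 0],
    [0, 0, 0]
  ],
  "grip": [1, 1, 1, 1, 1, 1, 1, 1, 1, 1, 1, 1, 1, 1, 1, 1, 1, 1]
}}

```text
clock: 7.58
tool_pos: [0.5437, -0.0509, 0.0884]
eef_rot: [0.999, -0.034, -0.004, 0.0]
contact_force: [-6.7, -0.3, 4.8]
opening: 0.998
finger_force: 3.4
```

```bash
python3 - <<'E'
from h import *
tcp()
a=rect("scene",.032); cv2.imwrite("pics/p1.png",cv2.convertScaleAbs(a[100:470,230:790],alpha=1.5,beta=20))
E
```

```text
t 7.58 tcp press -0.0871 0.0801 z 0.0884 yaw-rel-press -1.5698 axis [-0.007 -0.    -1.   ] F [-6.67 -0.27  4.79] open 0.998 q [ 0.02  0.93 -0.02  1.93  0.05  0.28 -1.68]
```

View pics/p1.png

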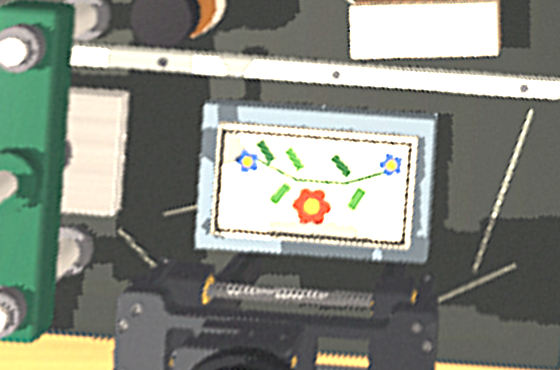

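The slate is now square, with its edge about 30 px (21 mm) from the rail. I'll continue slowly.

>>> {"api": "play_rows", "payload": {
  "translation": [
    [0.001, 0, 0],
    [0.002, 0, 0],
    [0.003, 0, 0],
    [0.003, 0, 0],
    [0.003, 0, 0],
    [0.003, 0, 0],
    [0.002, 0, 0],
    [0.001, 0, 0],
    [0.001, 0, 0],
    [0.001, 0, 0],
    [0, 0, 0]
  ],
  "delta_rot": [
    [0, 0, 0],
    [0, 0, 0],
    [0, 0, 0],
    [0, 0, 0],
    [0, 0, 0],
    [0, 0, 0],
    [0, 0, 0],
    [0, 0, 0],
    [0, 0, 0],
    [0, 0, 0],
    [0, 0, 0]
  ],
  "grip": [1, 1, 1, 1, 1, 1, 1, 1, 1, 1, 1]
}}

```text
clock: 9.0
tool_pos: [0.5628, -0.0519, 0.0884]
eef_rot: [0.999, -0.033, -0.005, 0.0]
contact_force: [-8.2, 0.4, 7.7]
opening: 1.001
finger_force: 4.3
```

>>> {"api": "play_rows", "payload": {
  "translation": [
    [0.001, 0, 0],
    [0.001, 0, 0],
    [0, 0, 0]
  ],
  "delta_rot": [
    [0, 0, 0],
    [0, 0, 0],
    [0, 0, 0]
  ],
  "grip": [1, 1, 1]
}}

```text
clock: 9.38
tool_pos: [0.5631, -0.0519, 0.0883]
eef_rot: [0.999, -0.033, -0.007, 0.0]
contact_force: [-11.7, 2.2, 9.2]
opening: 1.004
finger_force: 5.9
```

```bash
python3 -c "from h import *;tcp()"
```

```text
t 9.38 tcp press -0.0869 0.0608 z 0.0883 yaw-rel-press -1.5696 axis [-0.013  0.    -1.   ] F [-11.66   2.19   9.25] open 1.004 q [ 0.02  0.94 -0.02  1.87  0.05  0.34 -1.67]
```

The slate has seated on the rail: a 2 mm command moved it only 0.3 mm and the force rose. Next I'll back off, rise and go round to the rear end.

>>> {"api": "play_rows", "payload": {
  "translation": [
    [-0.005, 0, 0],
    [-0.012, 0, 0],
    [-0.013, 0, 0],
    [0, 0, -0.02],
    [0, 0, -0.03],
    [0, 0, -0.02],
    [0, 0.018, 0],
    [0, 0.03, 0],
    [0, 0.03, 0],
    [0, 0.02, 0],
    [0, 0.01, 0],
    [0.01, 0, 0],
    [0.03, 0, 0],
    [0.03, 0, 0],
    [0.015, 0, 0],
    [0.005, 0, 0],
    [0, 0, 0]
  ],
  "delta_rot": [
    [0, 0, 0],
    [0, 0, 0],
    [0, 0, 0],
    [0, 0, 0],
    [0, 0, 0],
    [0, 0, 0],
    [0, 0, 0],
    [0, 0, 0],
    [0, 0, 0],
    [0, 0, 0],
    [0, 0, 0],
    [0, 0, 0],
    [0, 0, 0],
    [0, 0, 0],
    [0, 0, 0],
    [0, 0, 0],
    [0, 0, 0]
  ],
  "grip": [1, 1, 1, 1, 1, 1, 1, 1, 1, 0.14, 0.14, 0.14, 0.14, 0.14, 0.14, 0.14, 0.14]
}}

```text
clock: 11.5
tool_pos: [0.6216, -0.163, 0.1584]
eef_rot: [0.999, -0.033, -0.0, -0.0]
contact_force: [-0.5, 0.1, -0.7]
opening: 0.569
finger_force: 0.0
```

>>> {"api": "play_rows", "payload": {
  "translation": [
    [0, 0, 0],
    [0, 0, 0],
    [0, 0, 0],
    [0, 0, 0],
    [0, 0, 0],
    [0, 0, 0],
    [0, 0, 0],
    [0, 0, 0],
    [0, 0, 0],
    [0, 0, 0],
    [0, 0, 0]
  ],
  "delta_rot": [
    [0, 0, -5],
    [0, 0, -10],
    [0, 0, -10],
    [0, 0, -10],
    [0, 0, -10],
    [0, 0, -10],
    [0, 0, -10],
    [0, 0, -10],
    [0, 0, -10],
    [0, 0, -5],
    [0, 0, 0]
  ],
  "grip": [0.14, 0.14, 0.14, 0.14, 0.14, 0.14, 0.14, 0.14, 0.14, 0.14, 0.14]
}}

```text
clock: 12.88
tool_pos: [0.6208, -0.1639, 0.1586]
eef_rot: [0.731, 0.683, -0.0, -0.0]
contact_force: [0.1, 0.0, 0.5]
opening: 0.568
finger_force: 0.0
```

```bash
python3 - <<'E'
from h import *
tcp()
a=rect("scene",.032); cv2.imwrite("pics/p2.png",cv2.convertScaleAbs(a[100:470,150:790],alpha=1.5,beta=20))
E
```

```text
t 12.88 tcp press -0.1946 -0.0044 z 0.1586 yaw-rel-press -0.0001 axis [-0.001  0.    -1.   ] F [0.12 0.05 0.55] open 0.568 q [ 0.44  0.93 -0.48  1.61  0.57  0.75 -0.37]
```

View pics/p2.png

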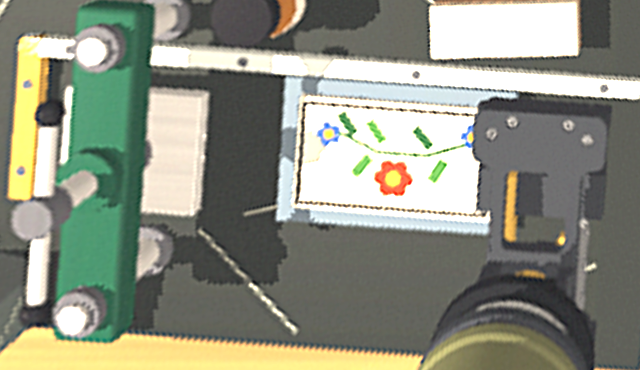

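The slate lies along the rail, with its front edge at column 287, about x = -2 mm. The gripper is behind it and clear, so I'll lower and start pushing.

>>> {"api": "play_rows", "payload": {
  "translation": [
    [0, -0.006, 0.01],
    [0, 0, 0.02],
    [0, 0, 0.02],
    [0, 0, 0.012],
    [0, 0, 0.0075],
    [0, 0, 0],
    [0.006, 0, 0],
    [0.006, 0, 0],
    [0.003, 0, 0],
    [0.002, 0, 0],
    [0.002, 0, 0],
    [0.002, 0, 0],
    [0.002, 0, 0],
    [0.003, 0, 0],
    [0.003, 0, 0],
    [0.003, 0, 0],
    [0.003, 0, 0]
  ],
  "delta_rot": [
    [0, 0, 0],
    [0, 0, 0],
    [0, 0, 0],
    [0, 0, 0],
    [0, 0, 0],
    [0, 0, 0],
    [0, 0, 0],
    [0, 0, 0],
    [0, 0, 0],
    [0, 0, 0],
    [0, 0, 0],
    [0, 0, 0],
    [0, 0, 0],
    [0, 0, 0],
    [0, 0, 0],
    [0, 0, 0],
    [0, 0, 0]
  ],
  "grip": [0.14, 0.14, 0.14, 0.14, 0.14, 0.14, 0.14, 0.14, 0.14, 0.14, 0.14, 0.14, 0.14, 0.14, 0.14, 0.14, 0.14]
}}

```text
clock: 15.05
tool_pos: [0.6177, -0.1297, 0.0892]
eef_rot: [0.731, 0.682, -0.001, 0.001]
contact_force: [0.2, -4.2, 0.9]
opening: 0.568
finger_force: 2.3
```

```bash
python3 -c "from h import *;tcp()"
```

```text
t 15.05 tcp press -0.1607 0.001 z 0.0892 yaw-rel-press -0.0005 axis [-0.    -0.002 -1.   ] F [ 0.22 -4.25  0.86] open 0.568 q [ 0.35  1.01 -0.4   1.66  0.63  0.6  -0.49]
```

>>> {"api": "play_rows", "payload": {
  "translation": [
    [0.003, 0, 0],
    [0.004, 0, 0],
    [0.004, 0, 0],
    [0.004, 0, 0],
    [0.004, 0, 0],
    [0.004, 0, 0],
    [0.004, 0, 0],
    [0.004, 0, 0],
    [0.004, 0, 0],
    [0.004, 0, 0],
    [0.004, 0, 0],
    [0.004, 0, 0],
    [0.004, 0, 0],
    [0.004, 0, 0],
    [0.004, 0, 0],
    [0.004, 0, 0],
    [0.004, 0, 0],
    [0.003, 0, 0],
    [0.002, 0, 0],
    [0, 0, 0]
  ],
  "delta_rot": [
    [0, 0, 0],
    [0, 0, 0],
    [0, 0, 0],
    [0, 0, 0],
    [0, 0, 0],
    [0, 0, 0],
    [0, 0, 0],
    [0, 0, 0],
    [0, 0, 0],
    [0, 0, 0],
    [0, 0, 0],
    [0, 0, 0],
    [0, 0, 0],
    [0, 0, 0],
    [0, 0, 0],
    [0, 0, 0],
    [0, 0, 0],
    [0, 0, 0],
    [0, 0, 0],
    [0, 0, 0]
  ],
  "grip": [0.14, 0.14, 0.14, 0.14, 0.14, 0.14, 0.14, 0.14, 0.14, 0.14, 0.14, 0.14, 0.14, 0.14, 0.14, 0.14, 0.14, 0.14, 0.14, 0.14]
}}

```text
clock: 17.55
tool_pos: [0.6228, -0.0561, 0.0892]
eef_rot: [0.73, 0.683, 0.0, -0.0]
contact_force: [-0.1, -2.4, -0.1]
opening: 0.571
finger_force: 1.3
```

```bash
python3 - <<'E'
from h import *
tcp()
a=rect("scene",.032); cv2.imwrite("pics/p3.png",cv2.convertScaleAbs(a[80:470,0:700],alpha=1.5,beta=20))
E
```

```text
t 17.55 tcp press -0.087 0.0009 z 0.0892 yaw-rel-press 0.0011 axis [ 0.     0.001 -1.   ] F [-0.13 -2.38 -0.07] open 0.571 q [ 0.23  1.01 -0.39  1.68  0.62  0.58 -0.59]
```

View pics/p3.png

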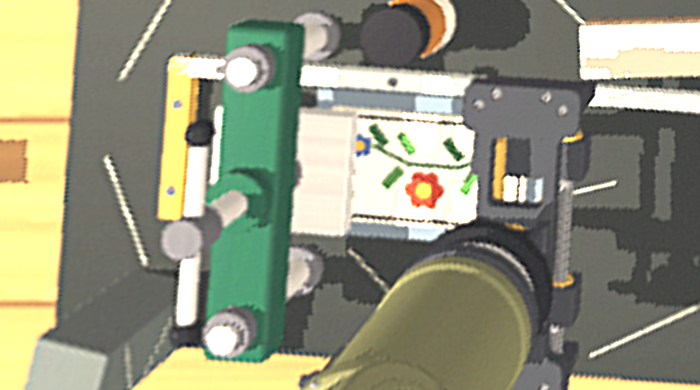

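The panel is sliding along the rail and under the plate, and the gripper at (525,150) is still well clear of the crosshead. I'll continue.

>>> {"api": "play_rows", "payload": {
  "translation": [
    [0.002, 0, 0],
    [0.003, 0, 0],
    [0.004, 0, 0],
    [0.004, 0, 0],
    [0.004, 0, 0],
    [0.004, 0, 0],
    [0.004, 0, 0],
    [0.004, 0, 0],
    [0.004, 0, 0],
    [0.004, 0, 0],
    [0.004, 0, 0],
    [0.004, 0, 0],
    [0.004, 0, 0],
    [0.004, 0, 0],
    [0.004, 0, 0],
    [0.004, 0, 0],
    [0.004, 0, 0],
    [0.004, 0, 0],
    [0.003, 0, 0],
    [0.002, 0, 0]
  ],
  "delta_rot": [
    [0, 0, 0],
    [0, 0, 0],
    [0, 0, 0],
    [0, 0, 0],
    [0, 0, 0],
    [0, 0, 0],
    [0, 0, 0],
    [0, 0, 0],
    [0, 0, 0],
    [0, 0, 0],
    [0, 0, 0],
    [0, 0, 0],
    [0, 0, 0],
    [0, 0, 0],
    [0, 0, 0],
    [0, 0, 0],
    [0, 0, 0],
    [0, 0, 0],
    [0, 0, 0],
    [0, 0, 0]
  ],
  "grip": [0.14, 0.14, 0.14, 0.14, 0.14, 0.14, 0.14, 0.14, 0.14, 0.14, 0.14, 0.14, 0.14, 0.14, 0.14, 0.14, 0.14, 0.14, 0.14, 0.14]
}}

```text
clock: 20.1
tool_pos: [0.6277, 0.0174, 0.0892]
eef_rot: [0.73, 0.683, -0.0, -0.0]
contact_force: [0.7, -4.4, -0.6]
opening: 0.568
finger_force: 2.0
```

>>> {"api": "play_rows", "payload": {
  "translation": [
    [0.002, 0, 0],
    [0.002, 0, 0],
    [0.001, 0, 0],
    [0.001, 0, 0]
  ],
  "delta_rot": [
    [0, 0, 0],
    [0, 0, 0],
    [0, 0, 0],
    [0, 0, 0]
  ],
  "grip": [0.14, 0.14, 0.14, 0.14]
}}

```text
clock: 20.6
tool_pos: [0.6281, 0.0231, 0.0892]
eef_rot: [0.731, 0.683, -0.0, 0.0]
contact_force: [-0.3, -4.4, -0.3]
opening: 0.573
finger_force: 2.0
```

```bash
python3 -c "from h import *;tcp()"
```

```text
t 20.6 tcp press -0.0076 0.001 z 0.0892 yaw-rel-press 0.0007 axis [-0. -0. -1.] F [-0.32 -4.4  -0.33] open 0.573 q [ 0.09  1.01 -0.37  1.67  0.6   0.58 -0.7 ]
```

>>> {"api": "play_rows", "payload": {
  "translation": [
    [0.001, 0, 0],
    [0.001, 0, 0],
    [0.001, 0, 0],
    [0.001, 0, 0],
    [0.001, 0, 0],
    [0.001, 0, 0]
  ],
  "delta_rot": [
    [0, 0, 0],
    [0, 0, 0],
    [0, 0, 0],
    [0, 0, 0],
    [0, 0, 0],
    [0, 0, 0]
  ],
  "grip": [0.14, 0.14, 0.14, 0.14, 0.14, 0.14]
}}

```text
clock: 21.35
tool_pos: [0.6285, 0.0291, 0.0892]
eef_rot: [0.731, 0.683, -0.0, 0.0]
contact_force: [-0.1, -4.0, -0.2]
opening: 0.574
finger_force: 2.0
```

>>> {"api": "play_rows", "payload": {
  "translation": [
    [0.001, 0, 0],
    [0.001, 0, 0]
  ],
  "delta_rot": [
    [0, 0, 0],
    [0, 0, 0]
  ],
  "grip": [0.14, 0.14]
}}

```text
clock: 21.6
tool_pos: [0.6287, 0.0312, 0.0892]
eef_rot: [0.731, 0.683, 0.0, 0.0]
contact_force: [-0.2, -4.3, -0.5]
opening: 0.571
finger_force: 2.0
```

>>> {"api": "play_rows", "payload": {
  "translation": [
    [0.001, 0, 0],
    [0.001, 0, 0]
  ],
  "delta_rot": [
    [0, 0, 0],
    [0, 0, 0]
  ],
  "grip": [0.14, 0.14]
}}

```text
clock: 21.85
tool_pos: [0.6288, 0.0327, 0.0892]
eef_rot: [0.731, 0.683, -0.0, 0.0]
contact_force: [0.2, -5.5, -0.2]
opening: 0.571
finger_force: 2.8
```

```bash
python3 -c "from h import *;tcp()"
```

```text
t 21.85 tcp press 0.0021 0.001 z 0.0892 yaw-rel-press 0.0005 axis [-0.    -0.001 -1.   ] F [ 0.24 -5.49 -0.21] open 0.571 q [ 0.08  1.01 -0.37  1.67  0.6   0.58 -0.71]
```

Force is just starting to rise at x = 2.1 mm, as expected at the stop.

>>> {"api": "play_rows", "payload": {
  "translation": [
    [0.001, 0, 0],
    [0.001, 0, 0]
  ],
  "delta_rot": [
    [0, 0, 0],
    [0, 0, 0]
  ],
  "grip": [0.14, 0.14]
}}

```text
clock: 22.1
tool_pos: [0.6288, 0.033, 0.0892]
eef_rot: [0.731, 0.683, -0.002, 0.001]
contact_force: [0.5, -8.3, 1.2]
opening: 0.57
finger_force: 4.1
```

>>> {"api": "play_rows", "payload": {
  "translation": [
    [0.001, 0, 0],
    [0, 0, 0]
  ],
  "delta_rot": [
    [0, 0, 0],
    [0, 0, 0]
  ],
  "grip": [0.14, 0.14]
}}

```text
clock: 22.35
tool_pos: [0.6288, 0.0331, 0.0892]
eef_rot: [0.731, 0.682, -0.002, 0.001]
contact_force: [-0.5, -8.7, 1.7]
opening: 0.567
finger_force: 4.3
```

```bash
python3 - <<'E'
from h import *
tcp()
a=rect("scene",.032); cv2.imwrite("pics/p4.png",cv2.convertScaleAbs(a[80:470,0:700],alpha=1.5,beta=20))
E
```

```text
t 22.35 tcp press 0.0024 0.001 z 0.0892 yaw-rel-press -0.0009 axis [-0.001 -0.005 -1.   ] F [-0.48 -8.73  1.72] open 0.567 q [ 0.07  1.01 -0.37  1.67  0.6   0.58 -0.71]
```

View pics/p4.png

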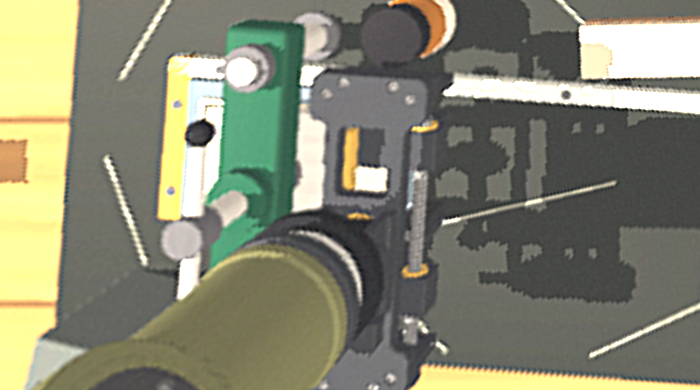

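The slate's front end now meets the brass stop, at about (190,100) in the crop. I'll back straight off along -x, rise, and check.

>>> {"api": "play_rows", "payload": {
  "translation": [
    [-0.003, 0, 0],
    [-0.006, 0, 0],
    [-0.015, 0, 0],
    [-0.03, 0, 0],
    [-0.04, 0, 0],
    [-0.04, 0, 0],
    [-0.02, 0, 0],
    [0, 0, -0.03],
    [0, 0, -0.04],
    [0, 0, -0.04],
    [-0.04, 0, -0.03],
    [-0.04, 0, 0],
    [-0.04, 0, 0],
    [-0.04, 0, 0],
    [0, 0, 0]
  ],
  "delta_rot": [
    [0, 0, 0],
    [0, 0, 0],
    [0, 0, 0],
    [0, 0, 0],
    [0, 0, 0],
    [0, 0, 0],
    [0, 0, 0],
    [0, 0, 0],
    [0, 0, 0],
    [0, 0, 0],
    [0, 0, 0],
    [0, 0, 0],
    [0, 0, 0],
    [0, 0, 0],
    [0, 0, 0]
  ],
  "grip": [0.14, 0.14, 0.14, 0.14, 0.14, 0.14, 0.14, 0.14, 0.14, 0.14, 0.14, 0.14, 0.14, 0.14, 0.14]
}}

```text
clock: 24.28
tool_pos: [0.607, -0.2812, 0.2288]
eef_rot: [0.732, 0.681, -0.001, 0.001]
contact_force: [0.5, 0.2, -0.0]
opening: 0.566
finger_force: 0.0
```

```bash
python3 - <<'E'
from h import *
tcp()
f=lambda c:cv2.convertScaleAbs(rect(c,.032)[80:370,100:500],alpha=1.5,beta=20)
cv2.imwrite("pics/p5.png",np.hstack([f("scene"),f("top")]))
E
```

```text
t 24.27 tcp press -0.3126 0.0014 z 0.2288 yaw-rel-press -0.0051 axis [-0.    -0.002 -1.   ] F [ 0.46  0.2  -0.01] open 0.566 q [ 0.64  0.88 -0.54  1.48  0.52  0.93 -0.13]
```

View pics/p5.png

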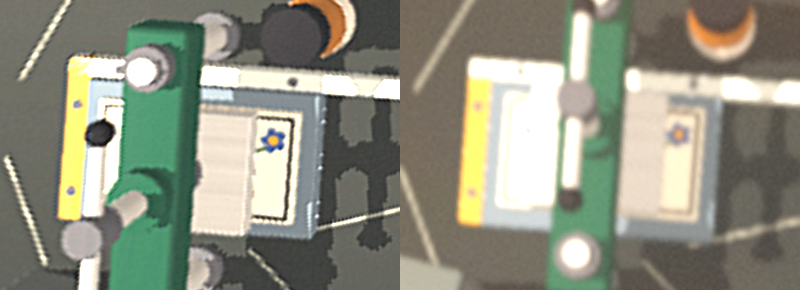

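In both views the slate sits flush against the brass stop and the rail (right end at (717,170) in the top crop). The rim around the face is even, about 12 mm. I'm handing in.

```bash
python3 -c "from plant import r;print(r.finish_job())"
```

```text
the job is handed in; nothing more can be done
None
```

I slid the panel under the press plate until it rested against both the guide rail and the brass stop, with the marble face still centred by camera and the arm withdrawn. The job is handed in at about 24 s of the 53 s allowed, and the hand-in returned no verdict.

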